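# Cover the developing tank with its glass plate

## Robot

A 6-joint arm with a two-finger parallel gripper is mounted at the origin on a cart in front of the work surface, level with it; the furniture and walls round the work are solid. World frame = base frame: x ahead of the robot, y to its left, z up, the work surface at z = 0. Lengths are in m, angles in rad, forces in N, time in s.
With the tool pointing down it reaches from about 0.225 to 0.875 m from the base axis. Payload 3.4 kg.
Tool frame: the origin (TCP) lies on the centre line of the jaws, within the pads' length; the fingertips stand 19 mm ahead of it and the grasp point (between the pads) is the TCP (nose_length is the distance from the TCP to the fingertips, in m); z points along the fingers, y is the direction in which the jaws open and shut (so a half turn about z gives the same grasp; the last joint's range is limited). The gripper opens to 85 mm and grips with 20 to 120 N. Pads are 22 mm wide; open, the fingers measure 114 mm over their backs; the gripper's body (76 mm by 85 mm) begins 54 mm behind the grasp point. The pads swing forward as they close: fully open they stand 13 mm farther back than shut.
Start: joints at [-1.468, 0.276, 1.505, -0, 1.361, -0.121], TCP at [0.128, -0.561, 0.25] pointing down, gripper open.
Joint ranges: [-2.89, 2.89], [-0.75, 2.08], [0.22, 2.7], [-1.18, 4.32], [0.11, 2.71], [-2.7, 2.7]. Speed limits (rad/s): [2.57, 2.57, 3.14, 3.14, 3.14, 3.14].

## Interface

Orientations are given as a unit quaternion [w, x, y, z].
In Python, from rig import * gives the robot as it stands.
- The arm moves only by the shell command python3 -m jog 'ROWS' [OPENING] [FORCE]. ROWS is JSON, one flat list of numbers, 6 for each row, row after row: the shift along the tool's x, y, z in mm, then the turn, a rotation vector about the tool's x, y, z in degrees. In form: [tx, ty, tz, wx, wy, wz, tx, ty, tz, wx, wy, wz, ...]. A call has 1 to 10 rows; each row is the pose to reach, as a shift and turn from the pose commanded when the call began, along the tool's axes at that moment; what a row does not reach only later rows make up. A row lasts 1/8 s, in which the tool goes at most 62.5 mm and 10.7 degrees, less where a joint would pass 70% of its speed; a pose out of reach is approached as far as the arm can. A call with a gripper value outside its range is refused whole. OPENING is the closure, from 0 (fully open) to 1 (shut), set as the call begins (- or left out, the last holds). The fingers move at their own pace and stop on an object; FORCE is the grip in N (left out, the last holds). Time passes only in rows, so rows that repeat a pose let the fingers close. It gives the time, the measured TCP pose, the force and the opening at its end, in the units of the state.
- get_state(): the state, without advancing time (a new reading comes with each control period).
- get_image(name): name is "scene" or "top" or "wrist"; returns a dict with "frame" (400x640x3 uint8, red, green, blue), "camera_matrix" (3x3 intrinsics, pixels), "rvec" (rotation vector, rad) and "tvec" (3), from world to camera coordinates, as OpenCV has them. Camera axes: x right, y down, z forward; pixel columns grow to the right and rows downward; lengths in m; the calibration is good to about 2 mm. The wrist camera is an equidistant fisheye: a pixel r from the principal point sees the ray r / f radians off the axis. A picture is of the moment at which its call begins. There is no depth.
- sign_off(): hands the job in, once; it reports no verdict.
The state is a dict: "clock": time; "qpos": joint angles; "qd": joint speeds; "effort": joint torques, N m; "position": TCP position; "ee_rot": TCP orientation; "contact_force": force on the tool from outside, world axes, zero at the start; "moment": the same for the moment, N m; "width": finger opening in m.
Only numpy, scipy, OpenCV 4.12 (cv2) and the standard library are available. Lean on these libraries where they do the work, as an engineer would, in place of code of your own. Each camera call takes 0.05 s, during which the arm holds its last target.

## Task

Cover the open glass developing tank with the glass cover plate that lies sunk flush in the white bench block. Press lightly on the plate's top and slide it out over the block's open end until it overhangs enough to take it by its two long edges, then lift it off and lay it flat and centred on the tank, square to it, so that its mouth is fully covered. It is glass: never press it hard against the block or the tank, do not let it fall, leave the other things on the worktop as they stand.

Things in the scene. Friction and masses are not known exactly. Their poses are not given: they have to be found in the camera images.
- cover: Glass cover plate: pale green, opaque, 120 (its x) x 62 (its y) x 6 mm, 70 to 130 g. Origin: centre of its underside, z up. Starts lying on the block's deck in the recess, top flush with the lips within 0.5 mm, about 4 mm of play each side. Slippery on the deck (friction about 0.25); a press of 6 to 10 N drags it. It breaks above 20 N between plate and block, or between plate and tank.
- bench: White bench block, fixed, 160 (its x) x 98 (its y) x 56 mm high. Origin: centre of its underside, on the worktop. Recess in its top 70 mm wide, floor (deck) 50 mm up, with 6 mm high lips along both sides (14 mm wide) and at the +x end (8 mm); open at the -x end, clear below. The plate starts with its front edge 25 to 30 mm inside the open end, its back 2 to 7 mm from the +x lip.
- bench_open_end (a point): Middle of the edge of the deck at the block's open end (block frame -80, 0, +50 mm), same axes as the block; the plate must slide out past it along the block's -x.
- tank: Narrow open clear glass developing tank, fixed: 100 (its x) x 44 (its y) x 80 mm high, walls 4 mm; a white coated plate stands inside below the rim. Origin: centre of its underside. The cover is 10 mm larger at each end and 9 mm larger along each side, so fingers holding the cover by its long edges pass outside the walls.
- tank_rim (a point): Centre of the tank's mouth, at rim height (80 mm above the worktop), same axes as the tank; the cover's origin belongs here.
- timer: Bystander: small white timer, 62 x 62 x 18 mm, loose. Origin at the centre of its underside.
- vial_1: Bystander: small glass vial with a light cap, 24 mm diameter, 54 mm high, loose. Origin at the centre of its underside.
- bottle_2: Bystander: reagent bottle with a blue cap, 60 mm diameter, 121 mm high, loose. Origin at the centre of its underside.
- petri_0: Bystander: closed clear petri dish, 62 mm diameter, 14 mm high, loose. Origin at the centre of its underside.
There are look-alikes about, which are no part of the job. What is shaped like the bench but blue or turquoise is not meant.

How it is judged:
On the way, in this order (a step that is already met when the one before it is completed fails the run):
1. the plate, still lying flat on the block, has been slid out until it overhangs the open end by at least 25 mm (x of cover in the frame of bench between -0.08 and -0.045 m and z of cover in the frame of bench below 0.052 m and angle between cover's own z axis and vertical below 0.05 rad), for 0.1 s.
2. the plate is held by the fingers, lifted clear above the block (height (world z) of cover above 0.062 m and contact force between cover and the fingers above 2 N and contact force between cover and bench below 0.1 N), for 0.2 s.
At the end, for the whole second after the job is handed in: The cover plate lies flat and still on the tank's rim, right side up, released, its centre within 10 mm along and 8 mm across of the tank's centre and its long side within 0.08 rad of the tank's, so that its mouth is fully covered (x of cover in the frame of tank_rim between -0.01 and 0.01 m and y of cover in the frame of tank_rim between -0.008 and 0.008 m and z of cover in the frame of tank_rim between -0.002 and 0.002 m and angle between the x axis of cover and the x axis of tank, either way round below 0.08 rad and angle between cover's own z axis and vertical below 0.03 rad and linear speed of cover below 0.01 m/s); the robot touches nothing.
It fails at once if the glass is pressed against the block with more than 20 N (contact force between cover and bench above 20 N).
It fails at once if the glass is pressed against the tank with more than 20 N (contact force between cover and tank above 20 N).
It fails at once if the plate tips or falls (angle between cover's own z axis and vertical above 0.5 rad or height (world z) of cover below 0.035 m).
It fails at once if a bystander is knocked over or moved by more than 20 mm (distance of any of timer, vial_1, bottle_2, petri_0 from where it was at the start of the episode above 0.02 m or angle between any of vial_1, bottle_2's own z axis and vertical above 0.5 rad).
It also fails if it takes over 64 s, if anything falls off the work surface, if the arm or the gripper's body presses on something with over 40 N, if the wrist force passes 120 N, or if a joint passes its speed limit or range.

## Working session

There is one attempt and no reset: what is moved stays moved. The work goes in short steps, Python scripts to look and compute and a shell command to move; the robot and the scene stay as the last step left them, time stands still between calls to the robot, and variables do not carry over. Pictures are saved under pics/ and viewed, and the job is handed in when it is done.

```bash
ls; mkdir -p pics
python3 - <<'E'
from rig import *
import cv2
s=get_state()
for k in s: print(k,s[k])
for n in ["scene","top","wrist"]:
    d=get_image(n); cv2.imwrite(f"pics/{n}0.png",d["frame"][...,::-1]); print(n,d["camera_matrix"],d["rvec"],d["tvec"])
E
```

```text
pics
clock 0.0
qpos [-1.46800261e+00  2.76642670e-01  1.50614543e+00  2.42154670e-06
  1.36068931e+00 -1.20991419e-01]
qd [-0.00167975  0.00079737  0.00012229  0.00128939  0.00097188  0.00061804]
effort [ 1.20417313e-03 -4.16777158e+01 -2.45809829e+01 -4.94683616e-05
  1.11404329e-02 -6.80966707e-06]
position [ 0.12755473 -0.56016994  0.24940759]
ee_rot [-9.42330822e-04  9.93746142e-01  1.11658930e-01  9.75832235e-06]
contact_force [0.04056321 0.17528243 0.39071856]
moment [-0.00541031  0.03473128 -0.0572288 ]
width 0.08543703261253494
scene [[405.33940466   0.         317.07852971]
 [  0.         405.33940466 200.17259772]
 [  0.           0.           1.        ]] [ 1.1859647  -2.3448594   0.99485845] [0.30832117 0.38382124 0.96199983]
top [[436.05301368   0.         326.04624554]
 [  0.         436.05301368 192.81496083]
 [  0.           0.           1.        ]] [ 2.20732921 -2.14169277  0.09046223] [-0.01944027  0.5749303   1.44481743]
wrist [[309.70691629   0.         320.81306339]
 [  0.         309.70691629 201.2511984 ]
 [  0.           0.           1.        ]] [-2.23979178  1.78848336  0.30345843] [-0.5731685  -0.04243514  0.38104386]
```

View pics/scene0.png

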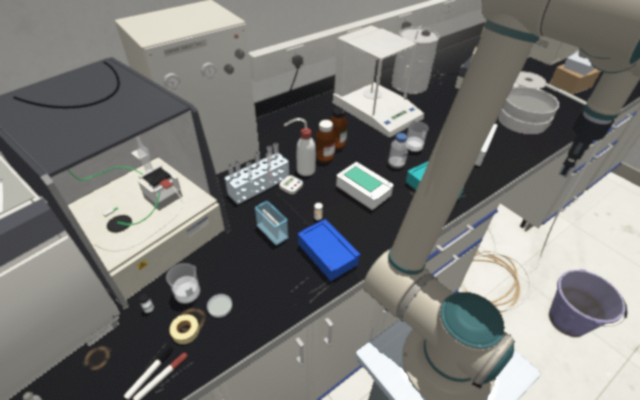

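View pics/top0.png

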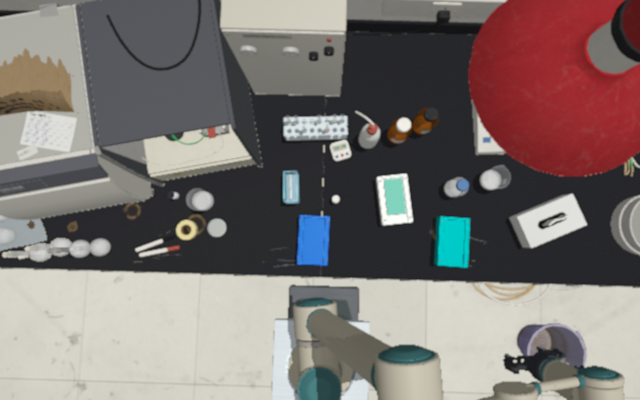

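View pics/wrist0.png

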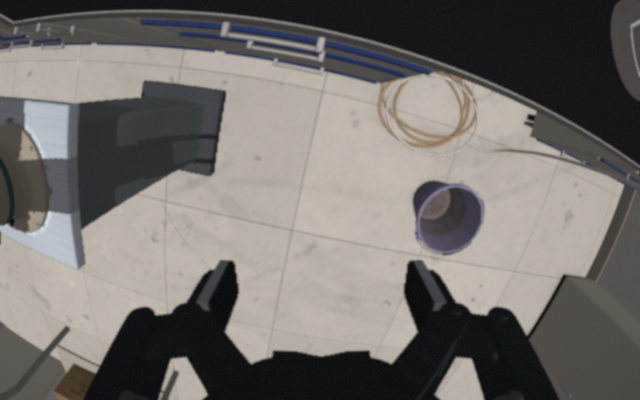

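```bash
cat > h.py <<'E'
import cv2, numpy as np
from rig import *
def load(n):
    d=get_image(n); R,_=cv2.Rodrigues(np.array(d["rvec"])); return d,np.array(d["camera_matrix"]),R,np.array(d["tvec"]).ravel()
def ray(cam,uv):
    d,K,R,t=cam
    x=np.linalg.inv(K)@np.array([uv[0],uv[1],1.]); o=-R.T@t; return o,R.T@x
def atz(cam,uv,z):
    o,r=ray(cam,uv); return o+r*(z-o[2])/r[2]
def proj(cam,P):
    d,K,R,t=cam
    p=K@(R@np.array(P,float)+t); return p[:2]/p[2]
def crop(f,x0,y0,w,h,s,name):
    c=f[y0:y0+h,x0:x0+w,::-1]; cv2.imwrite(name,cv2.resize(c,None,fx=s,fy=s,interpolation=cv2.INTER_CUBIC))
E
python3 - <<'E'
from h import *
t=load("top");s=load("scene")
crop(t[0]["frame"],360,160,70,75,8,"pics/tb.png")
crop(t[0]["frame"],270,130,80,80,7,"pics/tt.png")
crop(s[0]["frame"],325,155,80,60,10,"pics/sb.png")
crop(s[0]["frame"],240,190,100,65,8,"pics/st.png")
E
```

```text
(no output)
```

View pics/tb.png

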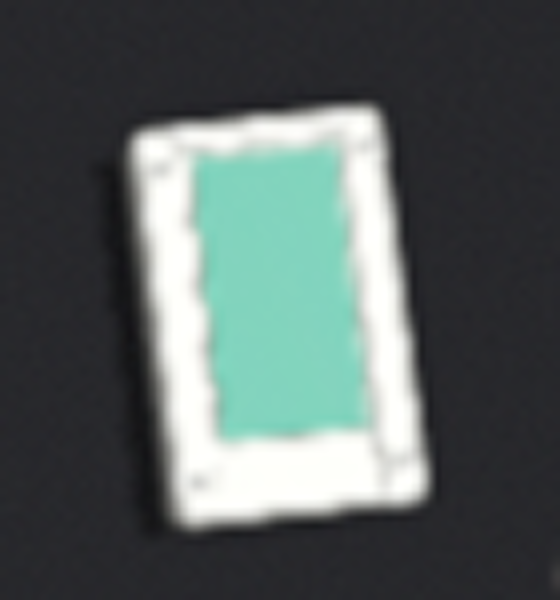

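View pics/tt.png

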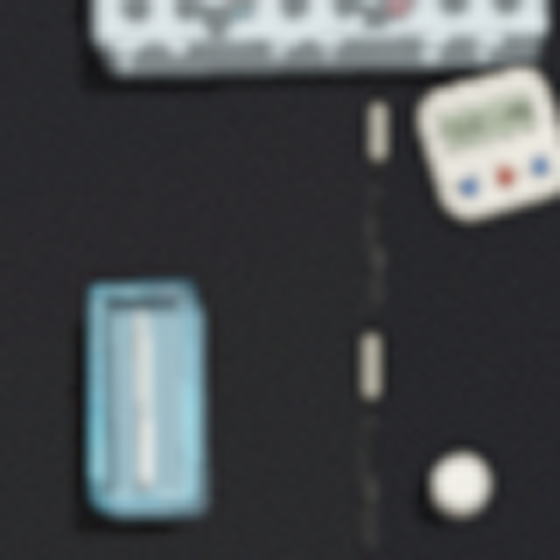

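View pics/sb.png

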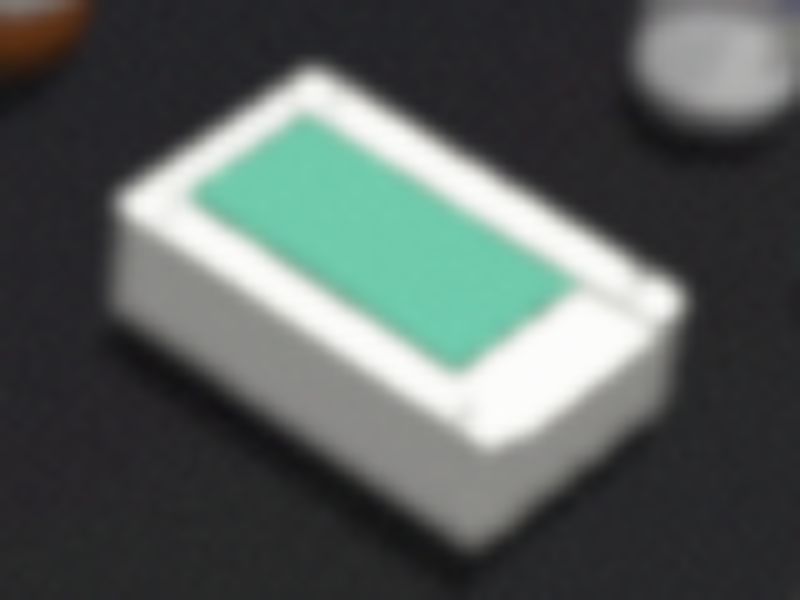

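View pics/st.png

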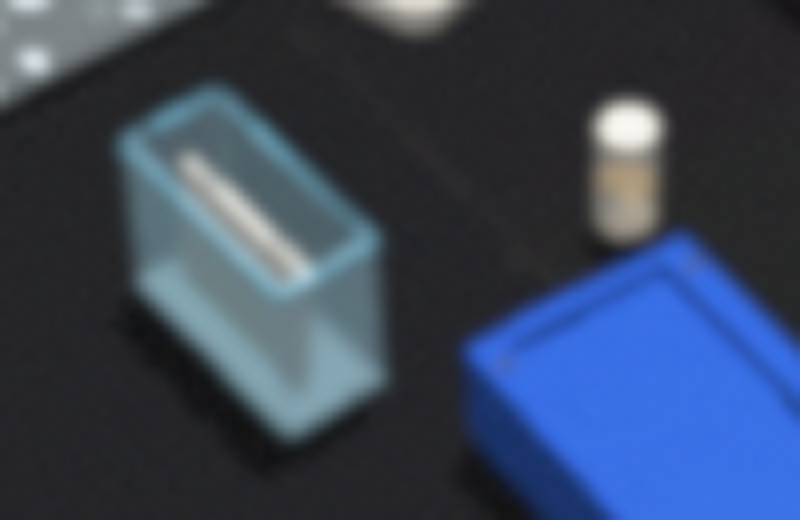

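```bash
cat > fit.py <<'E'
from h import *
from scipy.optimize import least_squares
t=load("top");s=load("scene")
def px(l,s_,x0,y0): return [((u+.5)/s_-.5+x0,(v+.5)/s_-.5+y0) for u,v in l]
def fit(name,obs,x0):
    # obs: (cam, uv, local pt)
    def pr(p):
        c,sn=np.cos(p[2]),np.sin(p[2]); r=[]
        for cam,uv,P in obs:
            w=[p[0]+c*P[0]-sn*P[1],p[1]+sn*P[0]+c*P[1],P[2]]
            r+=list(proj(cam,w)-np.array(uv))
        return np.array(r)
    o=least_squares(pr,x0,loss="soft_l1"); print(name,o.x.round(4),np.degrees(o.x[2]).round(2),pr(o.x).reshape(-1,2).round(1).tolist()); return o.x
if __name__=="__main__":
    print("cams",-t[2].T@t[3],-s[2].T@s[3])
    B=lambda sx,sy,z:(sx*.08,sy*.049,z)
    tb=px([(130,135),(380,105),(430,500),(178,527)],8,360,160)
    sb=px([(115,200),(315,65),(690,300),(490,447),(472,555),(110,310),(665,410)],10,325,155)
    print([atz(t,p,.056).round(4).tolist() for p in tb])
    print([atz(s,p,.056).round(4).tolist() for p in sb[:4]])
    # image: up=+x, left=+y
    ob=[(t,tb[0],B(1,1,.056)),(t,tb[1],B(1,-1,.056)),(t,tb[2],B(-1,-1,.056)),(t,tb[3],B(-1,1,.056))]
    os=[(s,sb[0],B(1,1,.056)),(s,sb[1],B(1,-1,.056)),(s,sb[2],B(-1,-1,.056)),(s,sb[3],B(-1,1,.056)),(s,sb[4],B(-1,1,0)),(s,sb[5],B(1,1,0)),(s,sb[6],B(-1,-1,0))]
    g=[.45,-.15,.1]
    fit("bT",ob,g);fit("bS",os,g);fit("b",ob+os,g)
    C=lambda sx,sy:(sx*.06,sy*.031,.056)
    tc=px([(190,157),(340,147),(371,430),(218,440)],8,360,160)
    sc=px([(190,193),(308,112),(575,287),(458,370)],10,325,155)
    k=[(1,1),(1,-1),(-1,-1),(-1,1)]
    oc=[(t,p,C(*q)) for p,q in zip(tc,k)];osc=[(s,p,C(*q)) for p,q in zip(sc,k)]
    fit("cT",oc,g);fit("cS",osc,g);fit("c",oc+osc,g)
    T=lambda sx,sy,z=.08:(sx*.05,sy*.022,z)
    tt=px([(88,283),(195,281),(198,507),(93,512)],7,270,130)
    st=px([(118,140),(215,85),(382,238),(283,298),(135,290),(290,445),(388,383)],8,240,190)
    ot=[(t,p,T(*q)) for p,q in zip(tt,k)]
    ost=[(s,p,T(*q)) for p,q in zip(st[:4],k)]+[(s,st[4],T(1,1,0)),(s,st[5],T(-1,1,0)),(s,st[6],T(-1,-1,0))]
    g=[.45,.1,0]
    print([atz(t,p,.08).round(4).tolist() for p in tt])
    fit("tT",ot,g);fit("tS",ost,g);fit("t",ot+ost,g)
    for n,p,z in [("vial",(336,199),.054),("timer",(340,150),.018),("bottle",(458,186),.121),("petri",(217,228),.014)]: print(n,atz(t,p,z).round(3))
E
python3 fit.py
```

```text
cams [ 0.44717379 -0.01015005  1.48941356] [-0.13787611  0.51040921  0.94249508]
[[0.6319, -0.1652, 0.056], [0.6475, -0.2684, 0.056], [0.4849, -0.2912, 0.056], [0.4708, -0.1882, 0.056]]
[[0.6337, -0.1666, 0.056], [0.649, -0.2677, 0.056], [0.4857, -0.2884, 0.056], [0.473, -0.1886, 0.056]]
bT [ 0.5587 -0.2282  0.1396] 8.0 [[1.0, 0.3], [-0.8, 0.8], [-1.0, -0.4], [0.8, -0.5]]
bS [ 0.5619 -0.2296  0.1379] 7.9 [[0.7, -0.5], [0.1, 0.2], [-0.6, -0.7], [0.2, -1.0], [-0.0, 0.6], [0.3, 0.8], [-0.6, 0.6]]
b [ 0.5603 -0.2286  0.1384] 7.93 [[1.2, -0.2], [-0.7, 0.3], [-0.9, -0.9], [0.9, -1.0], [0.8, -0.1], [0.2, 0.6], [-0.5, -0.3], [0.3, -0.6], [0.1, 1.0], [0.4, 1.2], [-0.5, 1.0]]
cT [ 0.5682 -0.2282  0.1154] 6.61 [[0.1, -0.2], [0.0, -0.6], [-0.2, 0.2], [0.1, 0.6]]
cS [ 0.5677 -0.2262  0.1229] 7.04 [[-0.6, -0.1], [0.1, -0.0], [0.6, -0.2], [-0.1, 0.3]]
c [ 0.5681 -0.2275  0.1181] 6.76 [[-0.2, -0.2], [-0.3, -0.6], [-0.4, 0.2], [-0.0, 0.6], [-0.3, -0.4], [0.4, -0.3], [0.7, -0.4], [-0.0, 0.1]]
[[0.6408, 0.143, 0.08], [0.6432, 0.0932, 0.08], [0.5379, 0.088, 0.08], [0.5341, 0.1365, 0.08]]
tT [0.589  0.1151 0.055 ] 3.15 [[0.9, 1.0], [-0.9, 0.9], [-0.7, -0.8], [0.7, -1.1]]
tS [0.5894 0.1165 0.0766] 4.39 [[0.1, 0.4], [0.0, 0.6], [-0.3, 0.1], [-0.2, -0.1], [0.3, -0.3], [0.4, -0.5], [-0.2, -0.1]]
t [0.5894 0.1162 0.0708] 4.06 [[0.4, 1.0], [-1.4, 0.7], [-0.8, -1.0], [0.6, -1.2], [0.3, 0.3], [0.2, 0.5], [-0.3, 0.1], [-0.2, -0.1], [0.4, -0.4], [0.4, -0.5], [-0.2, -0.1]]
vial [ 0.553 -0.036  0.054]
timer [ 0.724 -0.045  0.018]
bottle [ 0.601 -0.418  0.121]
petri [0.446 0.362 0.014]
```

Candidates in the top picture are the white block with the green plate (395,200), the blue tray (313,240), the turquoise tray (453,243) and a white box (548,222). I chose the white block; the close crop shows the recess, the lips and the green plate. Its fitted sizes, and the tank's, agree with the description. The block's open end faces the robot.

```bash
cat > go.py <<'E'
import sys
from h import *
from scipy.spatial.transform import Rotation as Ro
def delta(x,y,z,yawdeg):
    s=get_state(); q=np.array(s["ee_rot"]); R=Ro.from_quat(q[[1,2,3,0]]); p=np.array(s["position"])
    a=np.radians(yawdeg); T=np.array([[np.cos(a),np.sin(a),0],[np.sin(a),-np.cos(a),0],[0,0,-1]])
    print("pos",p.round(4),"yaw",np.degrees(np.arctan2(R.as_matrix()[1,0],R.as_matrix()[0,0])).round(2),"F",np.array(s["contact_force"]).round(2),"w",round(s["width"],4),"t",s["clock"])
    print("shift mm",(R.as_matrix().T@(np.array([x,y,z])-p)*1000).round(1),"rotvec deg",np.degrees((R.inv()*Ro.from_matrix(T)).as_rotvec()).round(2))
delta(*map(float,sys.argv[1:5]))
E
python3 go.py 0.580 -0.226 0.13 7.9
```

```text
pos [ 0.1276 -0.5605  0.2501] yaw 12.82 F [-0.63 -0.02  0.22] w 0.086 t 0.35
shift mm [ 515.3 -225.8  120.3] rotvec deg [-0.02 -0.    4.92]
```

```bash
python3 -m jog '[50,-22,0,0,0,0.5, 103,-45,0,0,0,1, 155,-68,0,0,0,1.5, 206,-90,0,0,0,2, 258,-113,0,0,0,2.5, 309,-136,0,0,0,3, 361,-158,10,0,0,3.5, 412,-181,20,0,0,4, 464,-204,35,0,0,4.5, 515,-226,50,0,0,4.9]' 1 40; python3 -m jog '[0,0,30,0,0,0,0,0,60,0,0,0,0,0,60,0,0,0,0,0,60,0,0,0]'; python3 go.py 0.580 -0.226 0.08 7.9
python3 - <<'E'
from h import *
for n in ["scene","wrist","top"]:
    d=get_image(n); cv2.imwrite(f"pics/{n}1.png",d["frame"][...,::-1])
E
```

```text
clock: 1.6
position: [0.5811, -0.2248, 0.2]
ee_rot: [0.0, 0.998, 0.069, 0.0]
contact_force: [1.0, -1.2, -0.3]
width: 0.0006
clock: 2.1
position: [0.5802, -0.2265, 0.1414]
ee_rot: [0.0, 0.998, 0.069, 0.001]
contact_force: [0.3, -0.1, 0.5]
width: -0.0003
pos [ 0.5802 -0.2265  0.1414] yaw 7.91 F [ 0.29 -0.07  0.48] w -0.0003 t 2.1
shift mm [-0.2 -0.6 61.4] rotvec deg [ 0.06 -0.08  0.01]
```

View pics/wrist1.png

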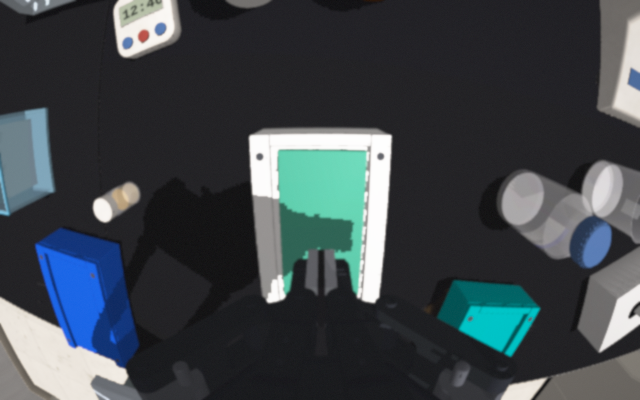

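View pics/scene1.png

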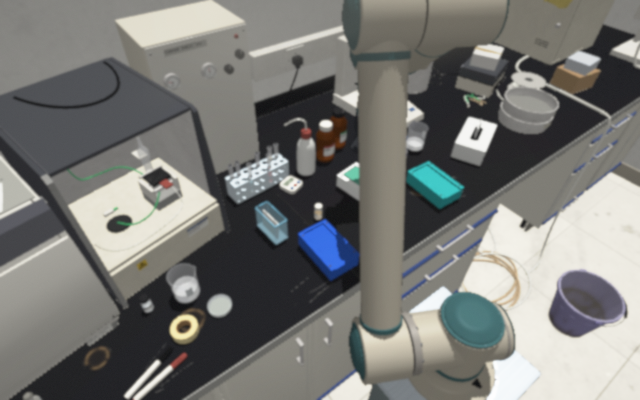

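The wrist view shows the shut fingers at (320,270) over the green plate, centred between the lips. Next I descend to just above it.

```bash
python3 -m jog '[0,0,25,0,0,0,0,0,50,0,0,0,0,0,61,0,0,0,0,0,61,0,0,0]'; python3 -m jog '[0,0,1,0,0,0,0,0,2,0,0,0,0,0,3,0,0,0,0,0,3,0,0,0]';python3 -m jog '[0,0,0.5,0,0,0,0,0,1,0,0,0,0,0,1,0,0,0]'
```

```text
clock: 2.75
position: [0.5795, -0.2262, 0.0793]
ee_rot: [-0.0, 0.998, 0.069, -0.0]
contact_force: [-0.4, -0.6, 0.5]
width: 0.0002
clock: 3.25
position: [0.5796, -0.2261, 0.0764]
ee_rot: [0.0, 0.998, 0.069, 0.0]
contact_force: [0.3, 0.5, -0.1]
width: -0.0003
clock: 3.62
position: [0.5796, -0.226, 0.0752]
ee_rot: [0.0, 0.998, 0.069, -0.0]
contact_force: [0.3, 0.8, -0.8]
width: -0.0001
```

```bash
python3 -m jog '[0,0,0.5,0,0,0,0,0,0.5,0,0,0]';python3 -m jog '[0,0,0.5,0,0,0,0,0,0.5,0,0,0]'
```

```text
clock: 3.88
position: [0.5796, -0.2261, 0.0751]
ee_rot: [0.0, 0.998, 0.069, 0.0]
contact_force: [0.2, 0.6, 2.7]
width: 0.0
clock: 4.12
position: [0.5796, -0.2261, 0.0751]
ee_rot: [0.0, 0.998, 0.069, 0.0]
contact_force: [-1.1, 0.5, 5.0]
width: -0.0001
```

```bash
python3 -m jog '[0,0,0.5,0,0,0,0,0,0.5,0,0,0]'
```

```text
clock: 4.38
position: [0.5797, -0.2261, 0.0751]
ee_rot: [0.0, 0.998, 0.069, 0.0]
contact_force: [-2.6, 1.2, 8.2]
width: 0.0003
```

Contact, with a press of about 8 N. Now a short slide.

```bash
python3 -m jog '[-2,0,0,0,0,0,-5,0,0,0,0,0,-8,0,0,0,0,0,-11,0,0,0,0,0]'
```

```text
clock: 4.88
position: [0.5705, -0.2282, 0.0751]
ee_rot: [0.001, 0.998, 0.069, 0.002]
contact_force: [1.6, 0.0, 5.0]
width: -0.0004
```

Run:
```python
from h import *
d=get_image("wrist"); cv2.imwrite("pics/w2.png",d["frame"][...,::-1])
t=load("top"); crop(t[0]["frame"],350,150,90,90,6,"pics/t2.png")
print(get_state()["contact_force"],get_state()["position"])
```

```text
[ 1.23219705 -0.1345113   5.46078549] [ 0.57006115 -0.22823743  0.07504952]
```

View pics/w2.png

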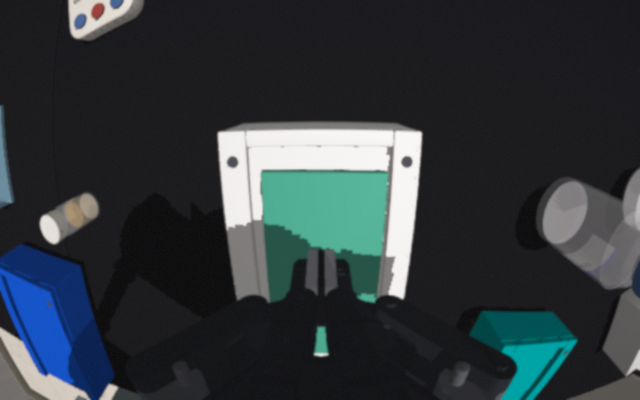

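View pics/t2.png

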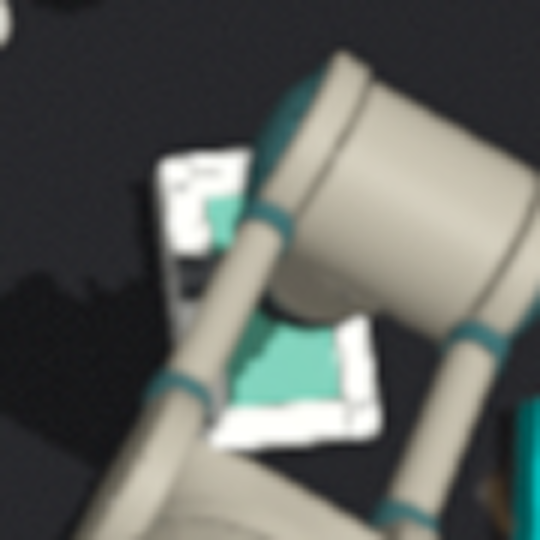

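The plate follows: the gap at its back has grown and it is near the right lip. I continue with slightly more press and a small drift to the left.

```bash
python3 -m jog '[-3,-0.3,0.3,0,0,0,-6,-0.6,0.4,0,0,0,-9,-0.9,0.4,0,0,0,-12,-1.2,0.4,0,0,0,-15,-1.5,0.4,0,0,0,-18,-1.8,0.4,0,0,0,-21,-2,0.4,0,0,0]'
```

```text
clock: 5.85
position: [0.5499, -0.2294, 0.0751]
ee_rot: [0.001, 0.998, 0.069, 0.003]
contact_force: [0.8, -0.7, 6.4]
width: 0.0003
```

Run:
```python
from h import *
d=get_image("wrist"); cv2.imwrite("pics/w3.png",d["frame"][...,::-1])
print(get_state()["contact_force"],get_state()["position"])
```

```text
[ 1.43884752 -0.13101598  6.05940631] [ 0.54947229 -0.22940978  0.0750362 ]
```

View pics/w3.png

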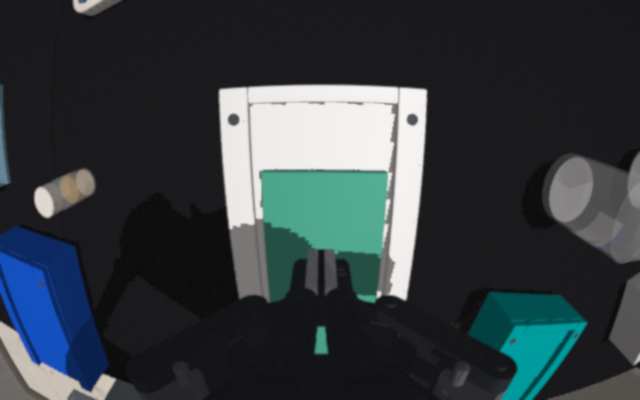

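No slip: the plate keeps its place under the fingers (back edge at row 171) and lies square. Travel so far is about 30 mm. I want about 42 mm more, for a cover x near -0.065.

```bash
python3 -m jog '[-4,0,0.1,0,0,0,-8,0,0.2,0,0,0,-12,0,0.2,0,0,0,-16,0,0.2,0,0,0,-20,0,0.2,0,0,0,-24,0,0.2,0,0,0,-28,0,0.2,0,0,0,-28,0,0.2,0,0,0]'
```

```text
clock: 6.9
position: [0.5219, -0.2335, 0.075]
ee_rot: [0.002, 0.998, 0.069, 0.002]
contact_force: [1.0, 0.3, 7.8]
width: -0.0002
```

Run:
```python
from h import *
d=get_image("wrist"); cv2.imwrite("pics/w4.png",d["frame"][...,::-1])
t=load("top"); crop(t[0]["frame"],350,150,90,90,6,"pics/t4.png")
print(get_state()["contact_force"],get_state()["position"])
```

```text
[0.17342185 0.86915135 8.85590841] [ 0.52191588 -0.23347952  0.07504793]
```

View pics/w4.png

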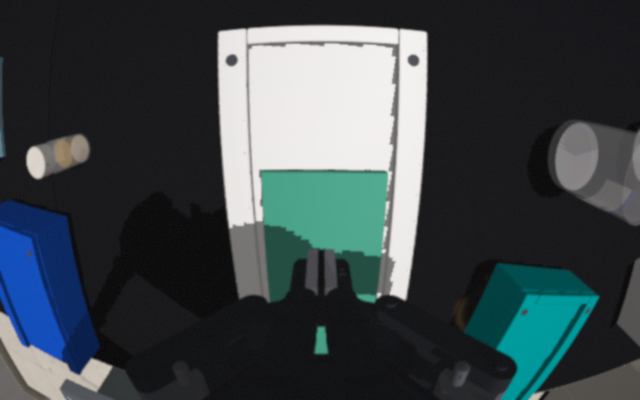

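View pics/t4.png

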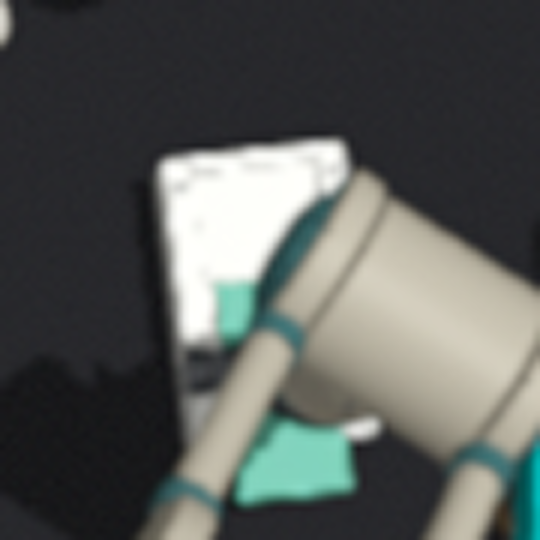

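```bash
python3 -m jog '[-4,0,-0.1,0,0,0,-8,0,-0.2,0,0,0,-11,0,-0.2,0,0,0,-13,0,-0.2,0,0,0,-13,0,-0.2,0,0,0]'; python3 -m jog '[0,0,-1,0,0,0,0,0,-3,0,0,0,0,0,-10,0,0,0,0,0,-30,0,0,0,0,0,-55,0,0,0,0,0,-55,0,0,0]'
python3 - <<'E'
from h import *
d=get_image("wrist"); cv2.imwrite("pics/w5.png",d["frame"][...,::-1])
t=load("top"); crop(t[0]["frame"],350,150,90,90,6,"pics/t5.png")
s=load("scene"); crop(s[0]["frame"],310,130,110,100,6,"pics/s5.png")
E
```

```text
clock: 7.62
position: [0.5091, -0.2352, 0.075]
ee_rot: [0.001, 0.998, 0.069, 0.002]
contact_force: [1.5, 0.9, 7.1]
width: -0.0003
clock: 8.38
position: [0.5081, -0.2348, 0.1302]
ee_rot: [0.001, 0.998, 0.069, 0.002]
contact_force: [1.2, -0.4, 0.6]
width: -0.0
```

View pics/w5.png

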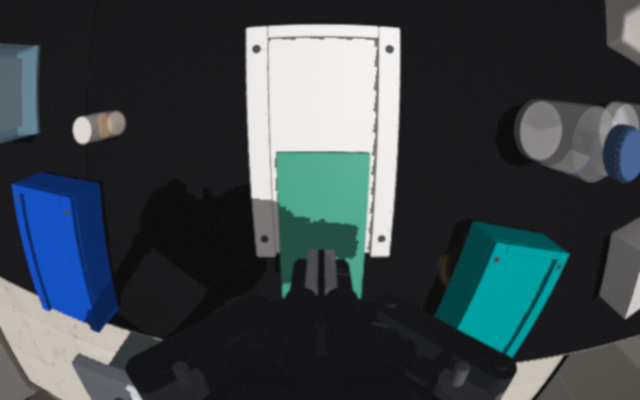

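View pics/t5.png

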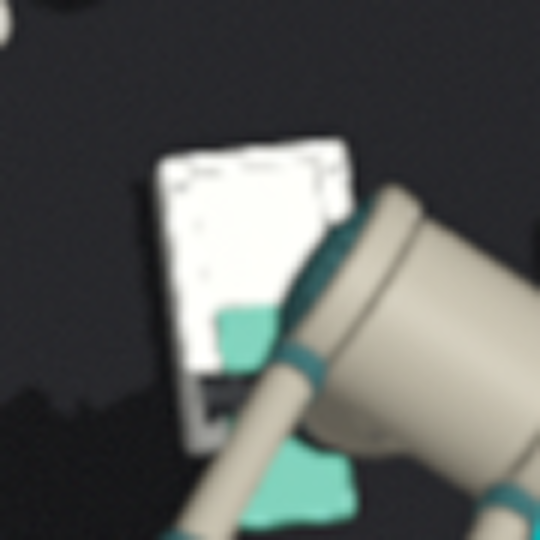

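View pics/s5.png

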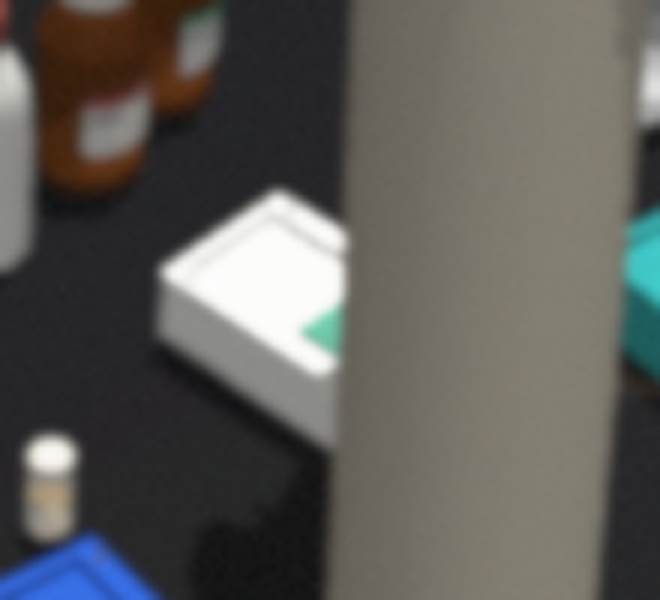

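```bash
cat > m.py <<'E'
from fit import *
def wray(d,uv,z):
    K=np.array(d["camera_matrix"]);R,_=cv2.Rodrigues(np.array(d["rvec"]));tt=np.array(d["tvec"]).ravel()
    x=cv2.fisheye.undistortPoints(np.array([[uv]],float),K,np.zeros(4))[0,0]
    o=-R.T@tt; r=R.T@np.array([x[0],x[1],1]); return o+r*(z-o[2])/r[2]
def inframe(p,f):
    c,s_=np.cos(f[2]),np.sin(f[2]); d=np.array(p[:2])-f[:2]; return np.array([c*d[0]+s_*d[1],-s_*d[0]+c*d[1]])
E
python3 - <<'E'
from m import *
b=np.array([.5603,-.2286,.1384])
for p in px([(357,512),(218,310)],6,350,150): w=atz(t,p,.056); print("top",w.round(4),inframe(w,b).round(4))
d=get_image("wrist")
for n,p,z in [("bl",(276,152),.056),("br",(370,152),.056),("lipBL",(247,28),.056),("lipBR",(399,28),.056),("lipFL",(258,257),.056),("lipFR",(389,257),.056),("pl at front",(282,298),.056),("pr",(366,298),.056)]:
    w=wray(d,p,z);print(n,w.round(4),inframe(w,b).round(4))
E
```

```text
top [ 0.4426 -0.2779  0.056 ] [-0.1234 -0.0326]
top [ 0.5506 -0.2002  0.056 ] [-0.0057  0.0295]
bl [ 0.5516 -0.1975  0.056 ] [-0.0043  0.032 ]
br [ 0.5599 -0.257   0.056 ] [-0.0043 -0.0281]
lipBL [ 0.6293 -0.1693  0.056 ] [0.0765 0.0492]
lipBR [ 0.6425 -0.263   0.056 ] [ 0.0767 -0.0455]
lipFL [ 0.4735 -0.191   0.056 ] [-0.0807  0.0493]
lipFR [ 0.4866 -0.2857  0.056 ] [-0.0809 -0.0464]
pl at front [ 0.4391 -0.2114  0.056 ] [-0.1176  0.0338]
pr [ 0.448  -0.2764  0.056 ] [-0.1178 -0.0318]
```

The plate is at bench x ≈ -0.0645, square and centred between the lips, with both cameras within 2 mm. The grasp goes about 31 mm nearer the robot than the plate's centre.

```bash
python3 -m jog '[-15,0,0,0,0,0,-30,0,0,0,0,0,-43,0,0,0,0,0,-43,0,0,0,0,0,-43,0,0,0,0,0]' 0; python3 go.py .4651 -.2404 .053 7.9;python3 - <<'E'
from h import *
d=get_image("wrist"); cv2.imwrite("pics/w6.png",d["frame"][...,::-1])
E
```

```text
clock: 9.3
position: [0.4647, -0.2403, 0.1287]
ee_rot: [0.0, 0.998, 0.069, 0.001]
contact_force: [0.5, 0.5, -0.1]
width: 0.0852
pos [ 0.4647 -0.2403  0.1287] yaw 7.89 F [ 0.52  0.55 -0.08] w 0.0852 t 9.3
shift mm [ 0.3  0.1 75.7] rotvec deg [ 0.04 -0.06 -0.01]
```

View pics/w6.png

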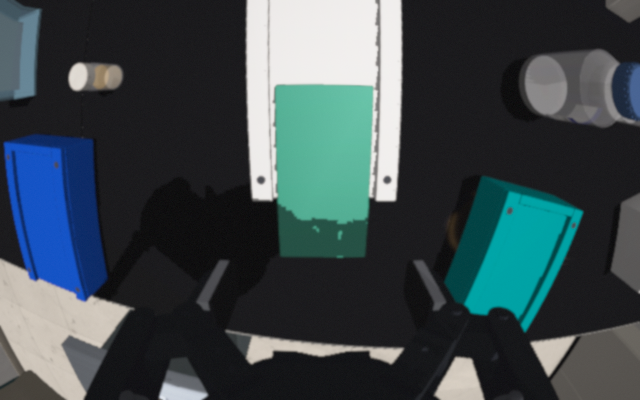

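```bash
python3 - <<'E'
from m import *
b=np.array([.5603,-.2286,.1384])
d=get_image("wrist")
W=[wray(d,p,.056) for p in [(276,85),(373,85),(366,257),(280,257)]]
for w in W: print(w.round(4),inframe(w,b).round(4))
print(np.mean(W,0))
E
python3 -m jog '[0,0,20,0,0,0,0,0,40,0,0,0,0,0,55,0,0,0,0,0,55,0,0,0]'
python3 - <<'E'
from h import *
d=get_image("wrist"); cv2.imwrite("pics/w7.png",d["frame"][...,::-1])
E
```

```text
[ 0.5529 -0.1989  0.056 ] [-0.0033  0.0304]
[ 0.5613 -0.2588  0.056 ] [-0.0031 -0.03  ]
[ 0.4428 -0.2755  0.056 ] [-0.1228 -0.0303]
[ 0.4343 -0.2136  0.056 ] [-0.1227  0.0323]
[ 0.49782726 -0.23670358  0.056     ]
clock: 10.0
position: [0.4639, -0.2395, 0.0723]
ee_rot: [-0.001, 0.998, 0.069, -0.001]
contact_force: [0.4, 0.1, -1.3]
width: 0.0852
```

View pics/w7.png

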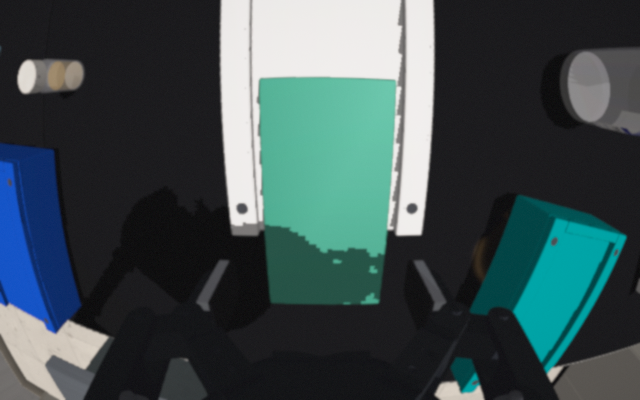

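```bash
python3 -m jog '[0,0,8,0,0,0,0,0,16,0,0,0,0,0,20,0,0,0,0,0,20,0,0,0]'; python3 -m jog '[0,0,0,0,0,0,0,0,0,0,0,0,0,0,0,0,0,0,0,0,0,0,0,0,0,0,0,0,0,0,0,0,0,0,0,0]' 1 35
python3 - <<'E'
from h import *
d=get_image("wrist"); cv2.imwrite("pics/w8.png",d["frame"][...,::-1])
E
```

```text
clock: 10.55
position: [0.4642, -0.2399, 0.053]
ee_rot: [-0.0, 0.998, 0.069, -0.0]
contact_force: [-0.7, 0.3, 0.2]
width: 0.0854
clock: 11.3
position: [0.4647, -0.2402, 0.0538]
ee_rot: [0.0, 0.998, 0.069, 0.0]
contact_force: [-1.3, -0.1, 5.4]
width: 0.0609
```

View pics/w8.png

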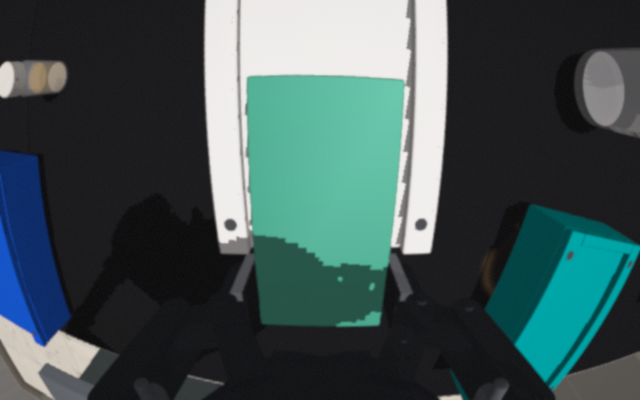

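The plate is gripped at a width of 61 mm, close to 62, and the pads at (243,275) and (402,275) hold both long edges. Now I lift.

```bash
python3 -m jog '[0,0,-1,0,0,0,0,0,-2,0,0,0,0,0,-5,0,0,0,0,0,-10,0,0,0,0,0,-17,0,0,0,0,0,-25,0,0,0,0,0,-33,0,0,0,0,0,-33,0,0,0]' 1 50
python3 - <<'E'
from h import *
d=get_image("wrist"); cv2.imwrite("pics/w9.png",d["frame"][...,::-1])
t=load("top"); crop(t[0]["frame"],350,150,90,90,6,"pics/t9.png")
s=load("scene"); crop(s[0]["frame"],310,130,110,100,6,"pics/s9.png")
E
```

```text
clock: 12.35
position: [0.465, -0.2404, 0.0874]
ee_rot: [0.001, 0.998, 0.069, 0.001]
contact_force: [0.7, 0.4, -1.4]
width: 0.0606
```

View pics/w9.png

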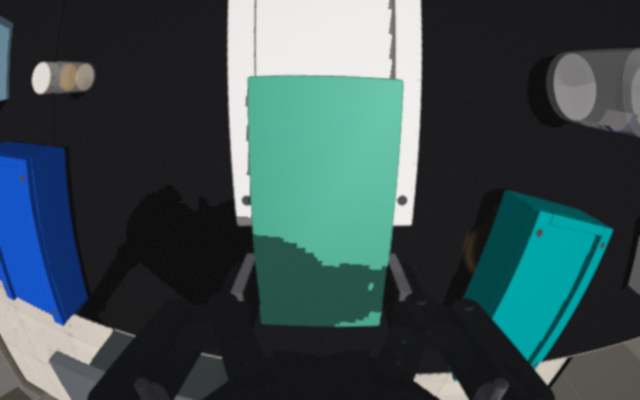

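View pics/s9.png

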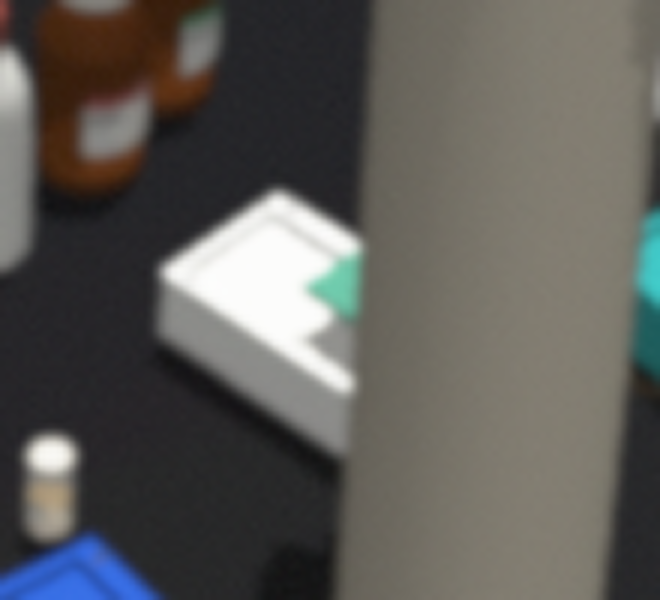

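Run:
```python
from m import *
d=get_image("wrist"); st=get_state(); p=st["position"]; print(p)
for z in (.0895,):
    W=[wray(d,q,z) for q in [(247,77),(404,80),(380,326),(262,324)]]
    f=np.array([p[0],p[1],np.radians(7.9)])
    L=np.array([inframe(w,f) for w in W]); print(L.round(4).tolist(),L.mean(0).round(4))
    for a,b in [(0,3),(1,2)]: v=L[a]-L[b]; print(np.degrees(np.arctan2(v[1],v[0])),np.hypot(*v))
    v=L[0]-L[1];print(np.degrees(np.arctan2(-v[0],v[1])),np.hypot(*v))
    v=L[3]-L[2];print(np.degrees(np.arctan2(-v[0],v[1])),np.hypot(*v))
crop(get_image("wrist")["frame"],220,60,200,280,2,"pics/wc.png")
```

```text
[ 0.46420982 -0.23992099  0.08608721]
[[0.0931, 0.0293], [0.0922, -0.0313], [-0.0258, -0.0297], [-0.0243, 0.0312]] [ 0.0338 -0.0001]
-0.9415786261045802 0.11747194105630948
-0.7955863311490724 0.11794024426212683
-0.9258823549333306 0.060570246819845464
-1.3663911170014462 0.06087243457841839
```

View pics/wc.png

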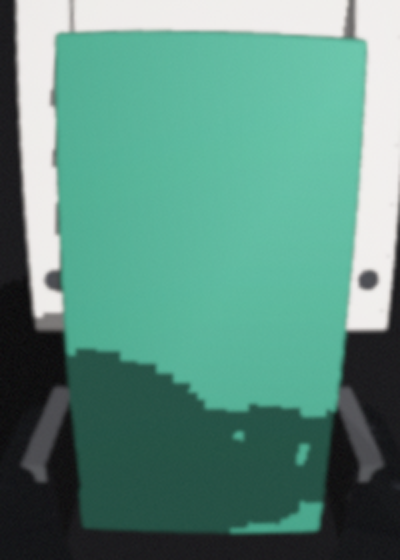

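The plate is level in the grip, its centre 33.8 mm ahead of the TCP and turned -0.9° from the tool. Next: raise, then carry to the tank.

```bash
python3 -m jog '[0,0,-10,0,0,0,0,0,-25,0,0,0,0,0,-45,0,0,0,0,0,-60,0,0,0,0,0,-72,0,0,0,0,0,-75,0,0,0]'; python3 go.py .5555 .1131 .16 4.9
```

```text
clock: 13.45
position: [0.4648, -0.2403, 0.1625]
ee_rot: [0.001, 0.998, 0.069, 0.001]
contact_force: [-0.6, -0.4, -1.5]
width: 0.0604
pos [ 0.4648 -0.2403  0.1625] yaw 7.92 F [-0.56 -0.4  -1.47] w 0.0604 t 13.45
shift mm [ 138.5 -337.5    2.2] rotvec deg [ 0.07 -0.08  3.02]
```

```bash
python3 -m jog '[5,-12,0,0,0,0.1, 15,-35,0,0,0,0.3, 27,-65,0,0,0,0.6, 40,-97,0,0,0,0.9, 53,-130,0,0,0,1.2, 67,-163,0,0,0,1.5, 80,-195,0,0,0,1.8, 92,-225,0,0,0,2.1, 102,-250,0,0,0,2.4, 110,-268,0,0,0,2.6]'; python3 -m jog '[5,-15,0,0,0,0.2, 13,-33,0,0,0,0.3, 20,-50,0,0,0,0.4, 25,-62,0,0,0,0.4, 28.5,-69,0,0,0,0.4,28.5,-69,0,0,0,0.4,28.5,-69,0,0,0,0.4]'; python3 go.py .5555 .1131 .0855 4.9;python3 - <<'E'
from h import *
d=get_image("wrist"); cv2.imwrite("pics/w10.png",d["frame"][...,::-1])
t=load("top"); crop(t[0]["frame"],250,140,100,80,7,"pics/t10.png")
s=load("scene"); crop(s[0]["frame"],230,170,110,80,7,"pics/s10.png")
E
```

```text
clock: 14.7
position: [0.5357, 0.0427, 0.1604]
ee_rot: [-0.0, 0.999, 0.047, -0.001]
contact_force: [0.6, -0.0, -2.0]
width: 0.0607
clock: 15.58
position: [0.5583, 0.1115, 0.1613]
ee_rot: [0.0, 0.999, 0.043, -0.0]
contact_force: [0.1, -0.1, -1.0]
width: 0.0603
pos [0.5583 0.1115 0.1613] yaw 4.91 F [ 0.15 -0.15 -0.96] w 0.0603 t 15.575
shift mm [-2.6 -1.9 75.8] rotvec deg [0.03 0.02 0.01]
```

View pics/w10.png

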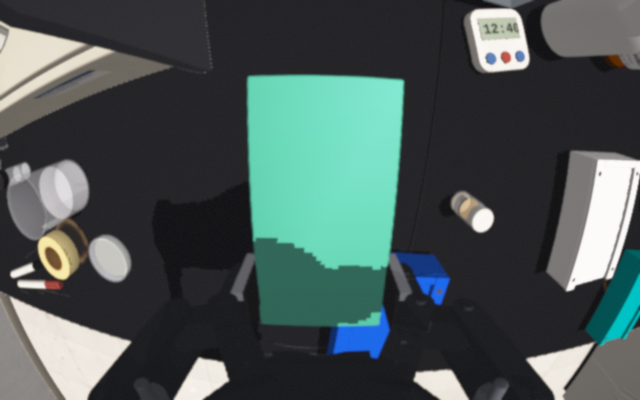

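View pics/t10.png

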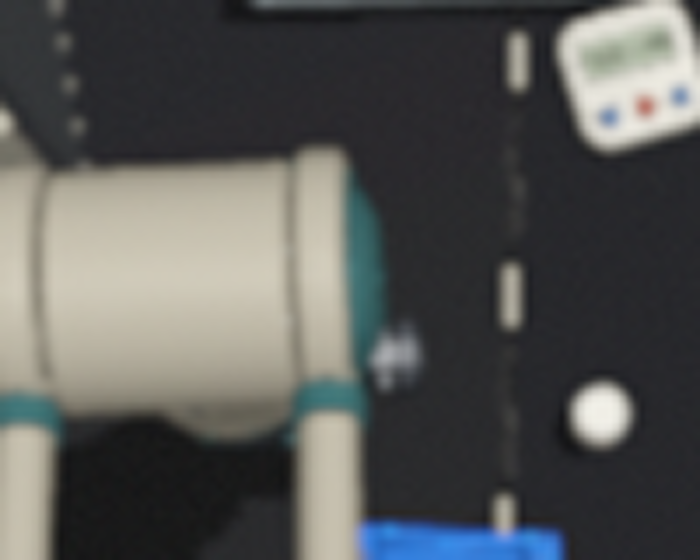

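View pics/s10.png

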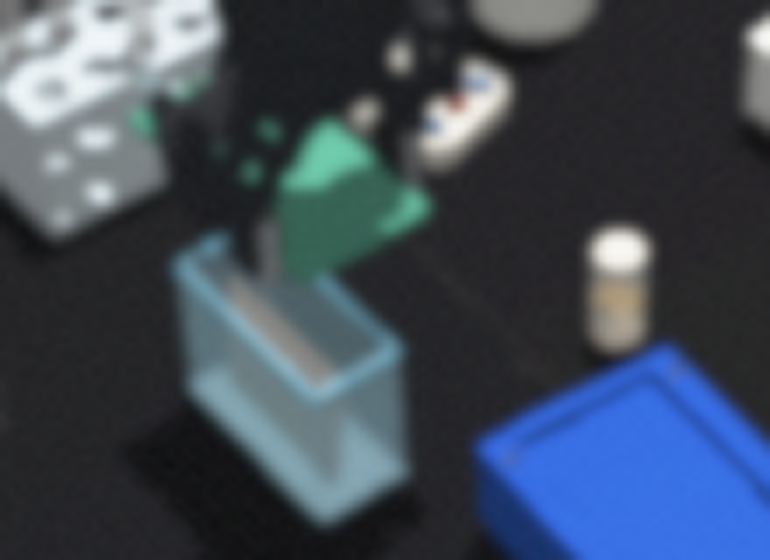

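The plate is held above the tank, and the tank stands where I measured it. I correct x and y, descend near the rim and look again.

```bash
python3 -m jog '[-1.3,-1,8,0,0,0, -2.6,-1.9,20,0,0,0, -2.6,-1.9,34,0,0,0, -2.6,-1.9,46,0,0,0, -2.6,-1.9,56,0,0,0,-2.6,-1.9,60,0,0,0,-2.6,-1.9,60,0,0,0]'; python3 go.py .5555 .1131 .0855 4.9;python3 - <<'E'
from h import *
d=get_image("wrist"); cv2.imwrite("pics/w11.png",d["frame"][...,::-1])
s=load("scene"); crop(s[0]["frame"],240,180,70,70,8,"pics/s11.png")
E
```

```text
clock: 16.6
position: [0.5557, 0.1136, 0.1011]
ee_rot: [0.0, 0.999, 0.043, -0.0]
contact_force: [-0.5, 0.0, -0.8]
width: 0.0609
pos [0.5557 0.1136 0.1011] yaw 4.92 F [-0.52  0.   -0.82] w 0.0609 t 16.6
shift mm [-0.2  0.5 15.6] rotvec deg [0.   0.02 0.02]
```

View pics/w11.png

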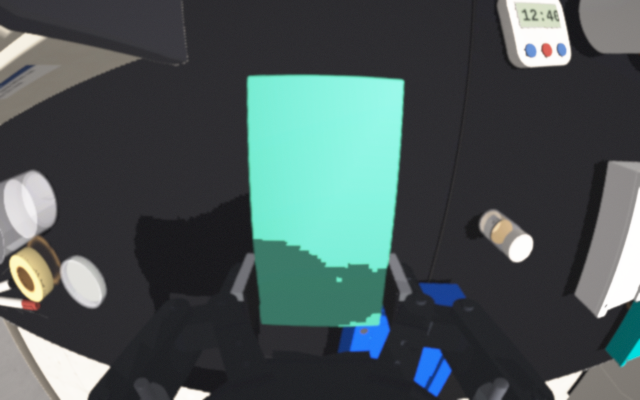

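View pics/s11.png

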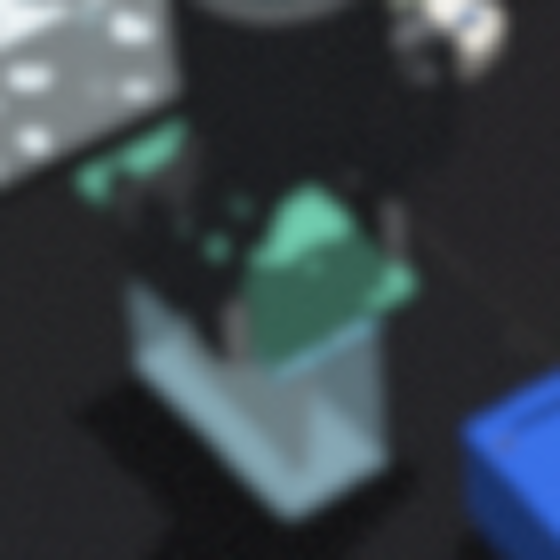

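```bash
python3 - <<'E'
from m import *
for f in ([.5892,.116,.07],[.5894,.1165,.0766]):
  for q in px([(265,372),(416,280),(78,180)],8,240,180): 
    w=atz(s,q,.1006); print(w.round(4),inframe(w,np.array(f)).round(4))
E
python3 -m jog '[0,0.3,4,0,0,0,0,0.5,8,0,0,0,0,0.5,11,0,0,0,0,0.5,13,0,0,0,0,0.5,13,0,0,0]'
```

```text
[0.5273 0.1468 0.1006] [-0.0596  0.0351]
[0.533  0.0797 0.1006] [-0.0586 -0.0322]
[0.647  0.1518 0.1006] [0.0602 0.0317]
[0.5273 0.1468 0.1006] [-0.0596  0.035 ]
[0.533  0.0797 0.1006] [-0.0591 -0.0323]
[0.647  0.1518 0.1006] [0.0602 0.0308]
clock: 17.42
position: [0.5556, 0.1131, 0.0881]
ee_rot: [0.0, 0.999, 0.043, -0.0]
contact_force: [0.3, -0.4, -1.2]
width: 0.0606
```

In the scene view the plate's corners fall at (±59.5, ±33) mm in the tank frame, so it is centred. I lower gently to contact.

```bash
python3 -m jog '[0,0,1,0,0,0,0,0,2,0,0,0,0,0,3,0,0,0,0,0,3,0,0,0]'; python3 -m jog '[0,0,0.5,0,0,0,0,0,0.5,0,0,0]'; python3 -m jog '[0,0,0.5,0,0,0,0,0,0.5,0,0,0]'
```

```text
clock: 17.92
position: [0.5557, 0.1131, 0.0853]
ee_rot: [0.0, 0.999, 0.043, -0.0]
contact_force: [0.1, 0.3, -0.8]
width: 0.0607
clock: 18.18
position: [0.5557, 0.1131, 0.0848]
ee_rot: [0.0, 0.999, 0.043, -0.0]
contact_force: [0.5, 0.2, -0.9]
width: 0.0602
clock: 18.42
position: [0.5557, 0.1131, 0.0843]
ee_rot: [0.0, 0.999, 0.043, -0.0]
contact_force: [-0.1, 0.6, -0.8]
width: 0.0607
```

```bash
python3 -m jog '[0,0,0.5,0,0,0,0,0,0.5,0,0,0]'; python3 -m jog '[0,0,0.5,0,0,0,0,0,0.5,0,0,0]'
```

```text
clock: 18.68
position: [0.5558, 0.1131, 0.0842]
ee_rot: [0.0, 0.999, 0.043, 0.0]
contact_force: [-0.6, -0.1, 1.6]
width: 0.0603
clock: 18.92
position: [0.5558, 0.1131, 0.0842]
ee_rot: [0.0, 0.999, 0.043, 0.0]
contact_force: [-0.9, 0.1, 6.1]
width: 0.0609
```

Contact, about 6 N. I ease off the grip, then open.

```bash
python3 -m jog '[0,0,-0.3,0,0,0,0,0,-0.3,0,0,0]' 1 20; python3 -m jog '[0,0,0,0,0,0,0,0,0,0,0,0,0,0,0,0,0,0,0,0,0,0,0,0]' 0
python3 - <<'E'
from h import *
d=get_image("wrist"); cv2.imwrite("pics/w12.png",d["frame"][...,::-1])
s=load("scene"); crop(s[0]["frame"],240,180,70,70,8,"pics/s12.png")
E
```

```text
clock: 19.18
position: [0.5558, 0.1131, 0.0841]
ee_rot: [0.0, 0.999, 0.043, 0.0]
contact_force: [-2.1, -0.7, 5.3]
width: 0.0603
clock: 19.68
position: [0.5557, 0.1131, 0.0835]
ee_rot: [0.0, 0.999, 0.043, -0.0]
contact_force: [-0.4, -0.3, 0.4]
width: 0.0855
```

View pics/w12.png

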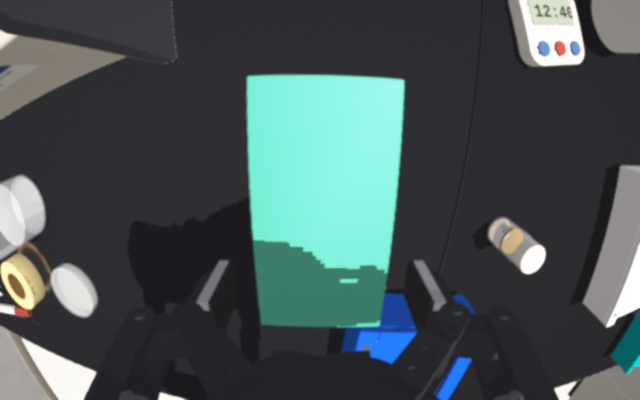

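View pics/s12.png

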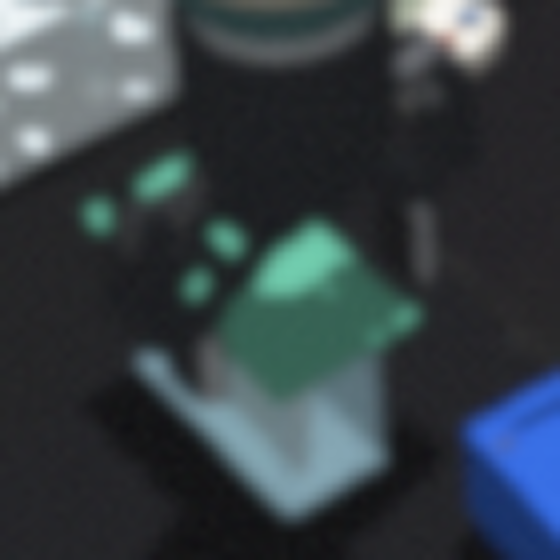

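The plate is released and did not move in the wrist view. I rise and back away for a clear check.

```bash
python3 -m jog '[0,0,-10,0,0,0,0,0,-30,0,0,0,0,0,-60,0,0,0,0,0,-100,0,0,0,0,0,-140,0,0,0,0,0,-160,0,0,0]'; python3 -m jog '[-20,30,0,0,0,0,-50,80,0,0,0,0,-80,130,0,0,0,0,-110,180,0,0,0,0,-130,230,0,0,0,0,-150,270,0,0,0,0,-150,270,0,0,0,0]'
python3 - <<'E'
from h import *
t=load("top"); crop(t[0]["frame"],250,140,100,80,7,"pics/t13.png");cv2.imwrite("pics/tf13.png",t[0]["frame"][...,::-1])
s=load("scene"); crop(s[0]["frame"],240,180,70,70,8,"pics/s13.png")
E
```

```text
clock: 20.52
position: [0.5567, 0.1132, 0.2472]
ee_rot: [-0.0, 0.999, 0.043, 0.002]
contact_force: [0.4, -0.3, 0.2]
width: 0.0854
clock: 21.4
position: [0.4286, -0.1713, 0.2445]
ee_rot: [0.001, 0.999, 0.041, 0.0]
contact_force: [0.3, 0.9, 0.4]
width: 0.0851
```

View pics/t13.png

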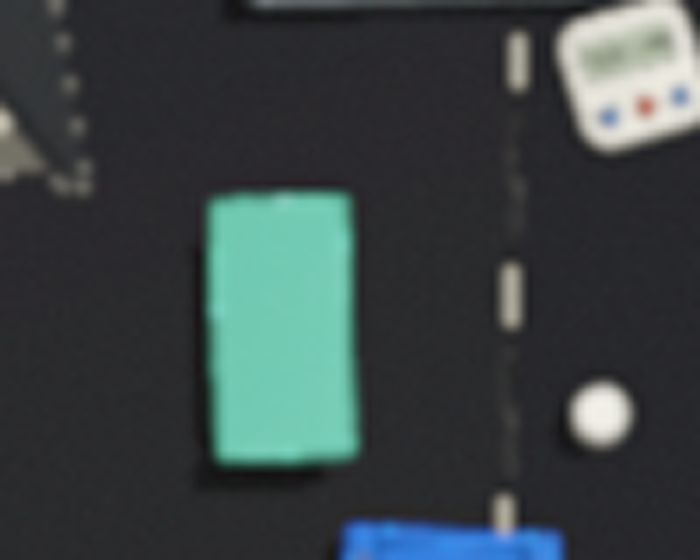

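View pics/s13.png

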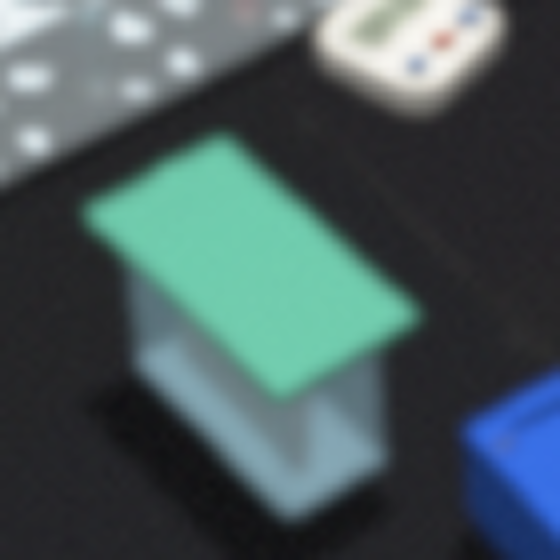

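View pics/tf13.png

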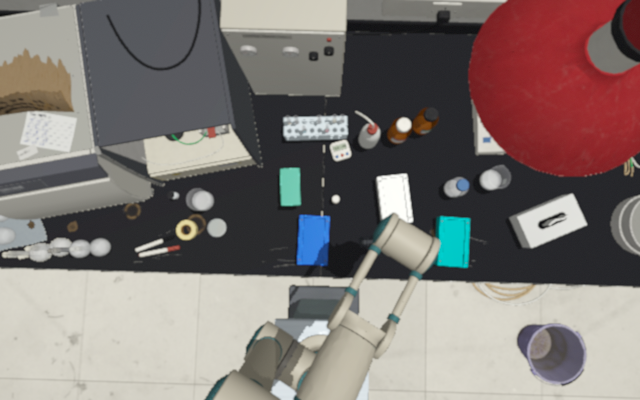

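Run:
```python
from m import *
k=[(1,1),(1,-1),(-1,-1),(-1,1)]
C=lambda a:(a[0]*.06,a[1]*.031,.086)
a=[(t,p,C(q)) for p,q in zip(px([(207,198),(352,193),(358,457),(216,465)],7,250,140),k)]
b=[(s,p,C(q)) for p,q in zip(px([(82,212),(225,130),(425,316),(283,398)],8,240,180),k)]
for n,o in (("T",a),("S",b),("TS",a+b)):
    x=fit(n,o,[.59,.116,.07]); print(inframe(x,np.array([.5893,.1160,.07])).round(4))
st=get_state(); print(st["clock"],st["contact_force"])
```

```text
T [0.5873 0.1147 0.0676] 3.87 [[0.8, 0.5], [-0.8, 0.5], [-0.5, -0.3], [0.6, -0.7]]
[-0.0021 -0.0012]
S [0.5871 0.1154 0.0763] 4.37 [[0.7, -0.1], [-0.2, 0.7], [-0.4, -0.3], [0.0, -0.1]]
[-0.0022 -0.0004]
TS [0.5872 0.1152 0.0731] 4.19 [[0.6, 0.6], [-1.1, 0.5], [-0.6, -0.4], [0.5, -0.7], [0.8, -0.3], [-0.1, 0.7], [-0.4, -0.3], [0.0, -0.1]]
[-0.0021 -0.0007]
21.6 [-1.06069232  0.69780967 -0.60107303]
```

Both cameras put the cover about 2 mm off along and 1 mm across, square to within about 1°. The bystanders stand as before, so I hand in.

```bash
python3 -c "
from rig import *
print(sign_off())"
```

```text
the job is handed in; nothing more can be done
None
```

The glass cover is lying on the tank, released and fully over the mouth, and the job is handed in. No verdict is reported.

- **Slide:** I pressed at about 5 to 9 N with the fingers shut and slid the plate out until its centre was about 64 mm towards the open end, an overhang of about 44 mm.
- **Lift and placing:** I took it by its long edges and lifted it level. I lowered it until it touched the rim at about 6 N, opened the fingers and moved clear.
- **Last checks:** By the top and scene cameras the cover is about 2 mm off along and 1 mm across from the tank's centre. Its angle is within about 1° of the tank's. It looks flat, the arm touches nothing, and the timer, vial, bottle and petri dish appear unmoved by eye in the pictures.
- **Disagreement:** The two cameras differed by about 1° on the tank's angle (3.2° and 4.4°) and by 1 to 2 mm in position, well inside the tolerances.

The robot's clock was about 21.6 s at hand-in.

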